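# Index the magnifier arm one hole over the city model

## Task

Swing the magnifier arm one hole, so that its lens stands over the domed building of the city model: hook a fingertip through the pull ring and under its top, lift the spring index pin out of its hole, swing the arm with the ring, and let the pin drop fully home in the next hole. Be gentle with the ring: only hook it, do not pinch or wrench it, and do not swing the arm past that hole or the other way. Leave the brush, the jar and the loose house where they are.

Things in the scene. Friction and masses are not known exactly. Their poses are not given: they have to be found in the camera images.
- pivot (a point): Point on the arm's vertical pivot axis, level with the top of the aluminium index plate (90 mm above the table). x points away from the robot, y to the left across the model board, give or take the stand's yaw; z up. The pivot's cap is 52 mm across and ends 30 mm above this point.
- stand: Grey cast stand, bolted down; origin on the pivot axis at table height, axes as pivot. Its index plate is a sector 12 mm thick, 162 mm radius, on the robot's side (-x), with five holes on an arc 140 mm from the pivot, 20 degrees (49 mm) apart, the middle one at -x. On its left (+y) lies the wooden city model board, 150 x 360 mm, top 30 mm above the table.
- swing_arm (a joint): Angle of the steel swing arm, rad, positive counter-clockwise seen from above. Starts at 0, pin in the middle hole; holes at +-0.349 and +-0.698. Locked while the pin is in a hole. With the pin up it turns with light friction (about 1 N at the ring) and stays where left. The arm is L-shaped, ring at -x and lens at +y of the pivot: positive moves the lens towards the robot (-x) and the ring to -y.
- tail (a point): Tail of the arm, a bar 30 mm wide, top 18 mm above the index plate, ending 155 mm from the pivot; carries the pin and its round spring housing (26 mm across, top 38 mm above the plate) 140 mm from the pivot. This point lies on the pin's axis, level with the plate's top; x along the tail to the pivot, z up.
- index_pin (a joint): Height of the spring index pin above its seat, m: 0 = fully home, 13 mm deep; above 0.013 its round tip is clear of the plate; upper stop at 0.036. The spring pulls it down with 4 N when home, 5.5 N at 0.016, 7.5 N at the stop. Pin 10 mm thick, holes 12.6 mm (the arm has about 0.01 rad of play). Let go between holes, the tip rides on the plate and drops in when over a hole (within about 2 mm).
- pull_ring: Steel ring on top of the pin, rigid with it: round, 52 mm inside, of 6 mm bar. Origin on the pin axis, level with the plate's top when home; x along the arm to the pivot, z up. Its foot is 45 mm above the origin; it leans 40 degrees from upright, top towards +x, so a finger pointing down and along +x 30 to 45 degrees from vertical passes through. Over 30 N by the fingers counts as pinching.
- ring_centre (a point): Centre of the pull ring's opening, 18.6 mm along x and 67.2 mm along z from the origin of pull_ring, with the same axes.
- ring_top (a point): Middle of the ring's topmost bar (6 mm thick), the part to be hooked from below; 37.3 mm along x and 89.4 mm along z from the origin of pull_ring.
- lens (a point): Centre of the round magnifier lens (82 mm across, black rim) on the arm's boom, 160 mm from the pivot at a right angle to the tail, 102 mm above the table. It starts over the small green park in the middle of the model board.
- dome_top (a point): Tip of the domed building: a white plaster model on a 50 mm square foot, one hall with a single round dome, top 73 mm above the table, fixed on the model board 160 mm from the pivot, one hole's swing from the lens's start, nearer the robot or farther; this changes.
- block_top (a point): Middle, 54 mm above the table, of the other white plaster model: four square towers of different heights on a 50 mm foot, fixed one hole's swing the other way. Not the one wanted.
- brush_mid (a point): On a loose conservator's brush, 170 mm long, lying on the table beside the stand. To be left alone.
- jar_mid (a point): Centre of a loose glass jar, 48 mm across, 55 mm high, on the table beside the stand. To be left alone.
- house_mid (a point): Centre of a loose wooden model house, a block 40 x 28 x 30 mm, on the table beside the stand. To be left alone.

How it is judged:
On the way, in this order (a step that is already met when the one before it is completed fails the run):
1. the index pin is lifted clear of its hole by the fingers under its ring (value of joint index_pin above 0.011 m and contact force between the fingers and pull_ring above 1 N), for 0.1 s.
2. the pin is home in the next hole, with the lens over the domed building (value of joint index_pin below 0.003 m and horizontal distance between lens and dome_top below 0.008 m), for 0.2 s.
At the end, for the whole second after the job is handed in: The arm rests one hole from where it began (swing_arm within 0.03 rad of +0.349 or -0.349), the lens within 8 mm (seen from above) of the domed building's tip, the index pin home (less than 3 mm above its seat), the arm still (all of step 2 and (value of joint swing_arm between 0.31907 and 0.37907 rad or value of joint swing_arm between -0.37907 and -0.31907 rad) and velocity of joint swing_arm between -0.02 and 0.02 rad/s); the robot touches nothing.
It fails at once if the ring is pinched or wrenched (more than 30 N between fingers and ring) (contact force between the fingers and pull_ring above 30 N).
It fails at once if the arm is swung well past the next hole (value of joint swing_arm above 0.52 rad or value of joint swing_arm below -0.52 rad).
It fails at once if the arm is swung over to the other building (horizontal distance between lens and block_top below 0.03 m).
It fails at once if the brush, the jar or the loose house is moved (over 15 mm) (distance of any of brush_mid, jar_mid, house_mid from where it was at the start of the episode above 0.015 m).
It also fails if it takes over 45 s, if anything falls off the work surface, if the arm or the gripper's body presses on something with over 40 N, if the wrist force passes 120 N, or if a joint passes its speed limit or range.

## Robot

A 6-joint arm with a two-finger parallel gripper is mounted at the origin on the work surface. World frame = base frame: x ahead of the robot, y to its left, z up, the work surface at z = 0. Lengths are in m, angles in rad, forces in N, time in s.
With the tool pointing down it reaches from about 0.25 to 0.725 m from the base axis. Payload 9.7 kg.
Tool frame: the origin (TCP) lies at the very end of the fingers, on their centre line; the grasp point (between the pads) lies 19 mm behind it; z points along the fingers, y is the line along which they close (so a half turn about z gives the same grasp; the last joint's range is limited). The gripper opens to 85 mm and grips with 20 to 120 N. Pads are 22 mm wide; open, the fingers measure 114 mm over their backs; the gripper's body (76 mm by 85 mm) begins 54 mm behind the grasp point. The pads swing forward as they close: fully open they stand 13 mm farther back than shut.
Start: joints at [-1.169, 0.087, 0.176, 1.66, 0, 1.571], TCP at [0.215, -0.506, 0.231] pointing down, gripper open.
Joint ranges: [-3.13, 3.13], [-0.85, 1.81], [-1.15, 1.24], [-2.2, 2.28], [-1.44, 1.52], [-3.14, 3.14]. Speed limits (rad/s): [2.22, 2.22, 2.57, 3.14, 3.14, 3.14].

## Interface

Orientations are given as a unit quaternion [w, x, y, z].
In Python, from station import robot gives the robot as it stands. The module is installed in compiled form; this text tells all that it offers.
- The arm moves only by the tool drive_tool, never from a script. Its argument "rows" is a list of rows, each a list of 7 numbers: the gripper command: -1 is fully open, 1 is shut, values between are in proportion, then the shift along the tool's x, y, z in m, then the turn, a rotation vector about the tool's x, y, z in degrees. In form: [[fingers, dx, dy, dz, ax, ay, az], ...]. A call has 1 to 20 rows; each row is the pose to reach, as a shift and turn from the pose commanded when the call began, along the tool's axes at that moment; what a row does not reach only later rows make up. A row lasts 1/12 s, in which the tool goes at most 41.7 mm and 7.16 degrees, less where a joint would pass 70% of its speed; a pose out of reach is approached as far as the arm can. A call with a gripper value outside its range is refused whole. The fingers move at their own pace and stop on an object; "grip_force" is the grip in N (left out, the last holds). Time passes only in rows, so rows that repeat a pose let the fingers close. It gives the time, the measured TCP pose, the force, the opening and the grip force at its end, in the units of the state.
- robot.observe(): the state, without advancing time (a new reading comes with each control period).
- robot.snapshot(name): name is "side" or "top" or "wrist"; returns a dict with "pixels" (480x640x3 uint8, blue, green, red), "fx", "fy", "cx", "cy" (pixels), "cam_to_world" (4x4, takes a point from camera to world coordinates). Camera axes: x right, y down, z forward; pixel columns grow to the right and rows downward; lengths in m; the calibration is good to about 2 mm. A picture is of the moment at which its call begins. There is no depth.
- robot.finish_job(): hands the job in; it is judged then, once.
The state is a dict: "clock": time; "q": joint angles; "dq": joint speeds; "joint_efforts": joint torques, N m; "tcp_pos": TCP position; "tool_rot": TCP orientation; "contact_force": force on the tool from outside, world axes, zero at the start; "ft_torque": the same for the moment, N m; "gripper_width": finger opening in m; "grasp_force": force on a finger pad.
Only numpy, scipy, OpenCV 4.12 (cv2) and the standard library are available. Lean on these libraries where they do the work, as an engineer would, in place of code of your own. Each camera call takes 0.05 s, during which the arm holds its last target. There are 200 camera calls.

## Working session

There is one attempt and no reset: what is moved stays moved. The work goes in short steps, Python scripts to look and compute and a tool call to move; the robot and the scene stay as the last step left them, time stands still between calls to the robot, and variables do not carry over. Pictures are saved under pics/ and viewed, at most 10 in all, crops included, and the job is handed in when it is done.

Besides the shell and the picture viewer there is one more tool, called after "Emit:" by a JSON object that holds its "api" and its "payload". drive_tool: Moves the arm, as the interface text tells. Its arguments: {"type":"object","properties":{"rows":{"type":"array"},"grip_force":{"type":"number"}},"required":["rows"]}

```bash
mkdir -p pics; python3 - <<'E'
from station import robot
import cv2,json,numpy as np
np.set_printoptions(precision=4,suppress=True)
for n in("top","side"):
    s=robot.snapshot(n);cv2.imwrite(f"pics/{n}0.png",s["pixels"])
    print(n,s["fx"],s["fy"],s["cx"],s["cy"]);print(np.array(s["cam_to_world"]))
o=robot.observe();print(o)
E
```

```text
top 475.69771951649915 475.69771951649915 316.2088543843501 238.37330716956725
[[ 0.1642 -0.9595  0.2288  0.4466]
 [-0.9864 -0.1606  0.0344 -0.0713]
 [ 0.0037 -0.2313 -0.9729  0.901 ]
 [ 0.      0.      0.      1.    ]]
side 624.2181020959976 624.2181020959976 328.31850212802567 224.58119414490722
[[-0.9666 -0.1384  0.2158  0.3992]
 [-0.2555  0.5914 -0.7648  0.6714]
 [-0.0218 -0.7944 -0.607   0.71  ]
 [ 0.      0.      0.      1.    ]]
{'clock': 0.1, 'q': array([-1.169 ,  0.0874,  0.1752,  1.6598, -0.    ,  1.5708]), 'dq': array([-0.0009, -0.002 ,  0.0017,  0.0005, -0.0001,  0.    ]), 'joint_efforts': array([ -0.0001, -52.156 ,  46.5655,   0.0161,  -0.0001,  -0.    ]), 'tcp_pos': array([ 0.215 , -0.506 ,  0.2307]), 'tool_rot': array([-0.0006,  0.9799,  0.1995, -0.0001]), 'contact_force': array([-0.2571,  0.0621, -0.8832]), 'ft_torque': array([-0.0257, -0.0482, -0.0047]), 'grasp_force': 0.0, 'gripper_width': 0.08496622249110009}
```

View pics/top0.png

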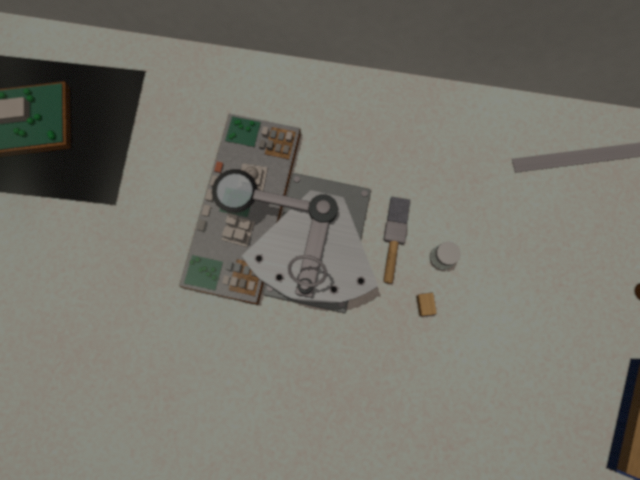

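View pics/side0.png

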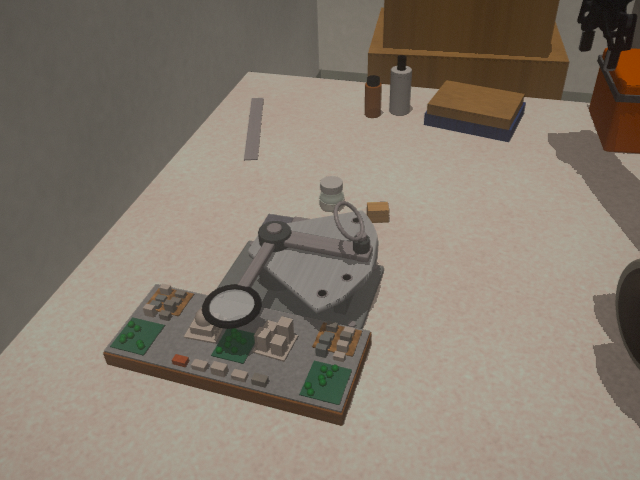

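The top view shows the pivot cap at about (322,208), the lens at (235,190), the pin housing at (305,287) and the ring around (308,270). The side view shows the four-tower block at (277,335). The dome looks to be at (205,318), on the side farther from the robot, so I'll zoom in to confirm.

```bash
python3 - <<'E'
import cv2,numpy as np
t=cv2.imread("pics/top0.png")[150:310,210:390];s=cv2.imread("pics/side0.png")[190:370,170:410]
a=cv2.resize(t,None,fx=2.2,fy=3.75*2.2/3.75,interpolation=3)
a=cv2.resize(t,(396,352),interpolation=3);b=cv2.resize(s,(400,300),interpolation=3)
# stack: top crop x2.2 ; side crop
t2=cv2.resize(t,(675,600),interpolation=3);s2=cv2.resize(s,(800,600),interpolation=3)
cv2.imwrite("pics/tz.png",t2);cv2.imwrite("pics/sz.png",s2)
E
```

```text
(no output)
```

View pics/tz.png

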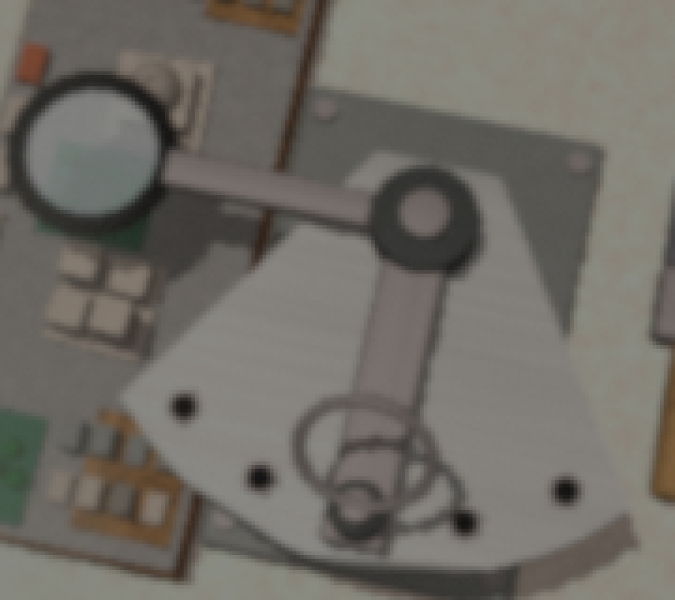

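View pics/sz.png

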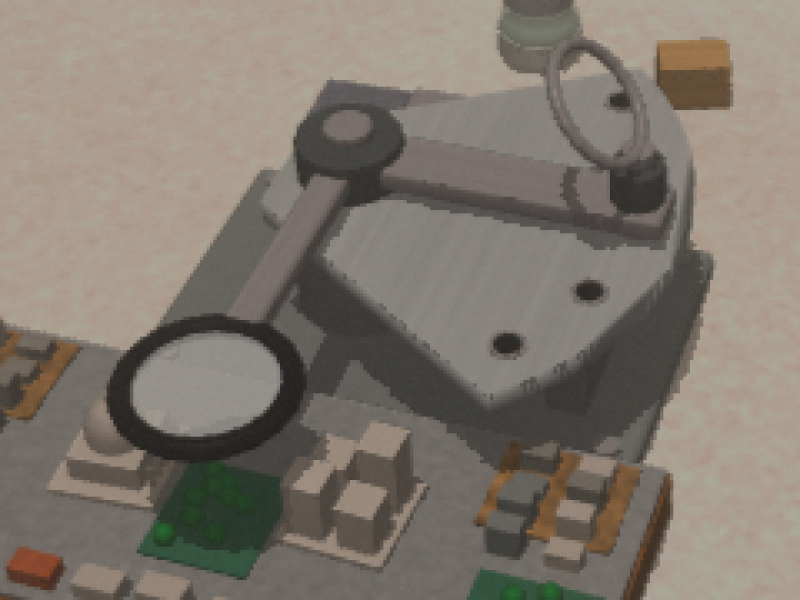

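```bash
cat > h.py <<'E'
import numpy as np
from station import robot
from scipy.spatial.transform import Rotation as R
def proj(s,P):
    T=np.array(s["cam_to_world"]);c=(np.atleast_2d(P)-T[:3,3])@T[:3,:3]
    return np.c_[s["fx"]*c[:,0]/c[:,2]+s["cx"],s["fy"]*c[:,1]/c[:,2]+s["cy"]]
def pt(p,local): # p=x,y,yaw
    c,s=np.cos(p[2]),np.sin(p[2]);l=np.atleast_2d(local)
    return np.c_[p[0]+c*l[:,0]-s*l[:,1],p[1]+s*l[:,0]+c*l[:,1],l[:,2]]
hole=lambda k:[-.14*np.cos(k*.349),-.14*np.sin(k*.349),.09]
E
python3 - <<'E'
from h import *
from scipy.optimize import least_squares
np.set_printoptions(precision=4,suppress=True)
t=robot.snapshot("top");s=robot.snapshot("side")
L=[[0,.16,.102]]
Lt=[hole(-2),hole(-1),hole(1),hole(2),[0,.16,.102]];ut=np.array([(184,407),(260,478),(465,522),(566,491),(92,152)])/3.75+[210,150]-.37
Ls=[hole(-1),hole(-2),[0,.16,.102]];us=np.array([(590,291),(508,344),(206,387)])/3.333+[170,190]-.35
f=lambda p:np.r_[(proj(t,pt(p,Lt))-ut).ravel(),(proj(s,pt(p,Ls))-us).ravel()]
r=least_squares(f,[.45,-.05,0]);print(r.x,r.fun.reshape(-1,2))
p=r.x
tr=lambda a,w:[-.14+a,0,.09+w]
P=pt(p,[tr(0,0),tr(.0186,.0672),tr(.0373,.0894),hole(1),hole(-1)]);print(P)
print((proj(t,P)-[210,150])*3.75);print((proj(s,P)-[170,190])*3.333)
print(robot.observe()["clock"])
E
```

```text
[ 0.6888 -0.0461 -0.0543] [[ 0.2914 -0.2924]
 [ 0.3334 -0.4219]
 [ 0.1317 -0.0463]
 [ 0.1352 -0.2269]
 [ 0.4696 -0.238 ]
 [ 0.211   0.9837]
 [ 0.1108  0.878 ]
 [ 0.6007  0.0349]]
[[ 0.549  -0.0385  0.09  ]
 [ 0.5676 -0.0395  0.1572]
 [ 0.5863 -0.0405  0.1794]
 [ 0.5549 -0.0867  0.09  ]
 [ 0.5601  0.0089  0.09  ]]
[[357.5928 515.6332]
 [364.465  451.8803]
 [373.736  399.1731]
 [464.1062 520.439 ]
 [259.8626 475.0305]]
[[637.0863 228.9046]
 [597.8542 104.8621]
 [556.6046  56.9964]
 [646.9425 162.8268]
 [589.5366 293.1122]]
0.2
```

```bash
cat >> h.py <<'E'
PV=np.array([.6888,-.0461,-.0543]);A=np.radians(42)
def cmd(local,yaw=0,a=A,base=None):
    """tool-frame shift/turn to reach point local (stand axes turned by yaw about pivot)"""
    o=robot.observe();p0=o["tcp_pos"];R0=R.from_quat(np.r_[o["tool_rot"][1:],o["tool_rot"][0]])
    q=PV+[0,0,yaw];P=pt(q,local)[0]
    ca,sa=np.cos(a),np.sin(a)
    Rt=R.from_euler('z',q[2])*R.from_matrix(np.array([[ca,0,sa],[0,-1,0],[sa,0,-ca]]))
    print(np.round(P,4),"shift",np.round(R0.inv().apply(P-p0),4),"turn",np.round((R0.inv()*Rt).as_rotvec(degrees=True),2))
RC=np.array([-.1214,0,.1572]);D=np.array([np.sin(A),0,-np.cos(A)])
E
python3 -c "
from h import *
cmd(RC-.1*D)"
```

```text
[ 0.5008 -0.0359  0.2315] shift [ 4.468e-01 -3.210e-01 -4.000e-04] turn [-9.62 41.27 24.93]
```

Emit:
{"api": "drive_tool", "payload": {"rows": [[1, 0.2, -0.16, -0.05, 0, 0, 0], [1, 0.2, -0.16, -0.05, 0, 0, 0], [1, 0.2, -0.16, -0.05, 0, 0, 0], [1, 0.2, -0.16, -0.05, 0, 0, 0], [1, 0.2, -0.16, -0.05, 0, 0, 0], [1, 0.2, -0.16, -0.05, 0, 0, 0], [1, 0.447, -0.321, 0, -9.62, 41.27, 24.93], [1, 0.447, -0.321, 0, -9.62, 41.27, 24.93], [1, 0.447, -0.321, 0, -9.62, 41.27, 24.93], [1, 0.447, -0.321, 0, -9.62, 41.27, 24.93], [1, 0.447, -0.321, 0, -9.62, 41.27, 24.93], [1, 0.447, -0.321, 0, -9.62, 41.27, 24.93], [1, 0.447, -0.321, 0, -9.62, 41.27, 24.93], [1, 0.447, -0.321, 0, -9.62, 41.27, 24.93], [1, 0.447, -0.321, 0, -9.62, 41.27, 24.93], [1, 0.447, -0.321, 0, -9.62, 41.27, 24.93], [1, 0.447, -0.321, 0, -9.62, 41.27, 24.93], [1, 0.447, -0.321, 0, -9.62, 41.27, 24.93], [1, 0.447, -0.321, 0, -9.62, 41.27, 24.93], [1, 0.447, -0.321, 0, -9.62, 41.27, 24.93]], "grip_force": 20}}

```text
clock: 1.87
tcp_pos: [0.5011, -0.0371, 0.2317]
tool_rot: [0.01, 0.933, -0.026, 0.358]
contact_force: [-0.0, 0.5, -0.5]
gripper_width: -0.0
grasp_force: 0.0
```

```bash
python3 - <<'E'
from h import *
import cv2
cmd(RC-.1*D);cmd(RC-.03*D);print(robot.observe()["q"],robot.observe()["gripper_width"])
w=robot.snapshot("wrist");s=robot.snapshot("side");t=robot.snapshot("top")
im=np.hstack([cv2.resize(w["pixels"],(400,300)),cv2.resize(s["pixels"][100:340,200:520],(400,300))])
im=np.vstack([im,np.hstack([cv2.resize(t["pixels"][160:340,190:430],(400,300)),np.zeros((300,400,3),np.uint8)])])
cv2.imwrite("pics/a.png",im)
print(proj(w,pt(PV,[RC,[-.1027,0,.1794]])))
E
```

```text
[ 0.5008 -0.0359  0.2315] shift [-0.0004 -0.0012 -0.0001] turn [ 0.11 -0.02 -0.06]
[ 0.5475 -0.0384  0.1795] shift [-0.0004 -0.0013  0.0699] turn [ 0.11 -0.02 -0.06]
[-0.08411464 -0.7836703  -0.67326861  0.94801517  0.01801318  3.1204466 ] -2.281395122984759e-05
[[316.32333939 240.83453986]
 [316.32068714 196.19264436]]
```

View pics/a.png

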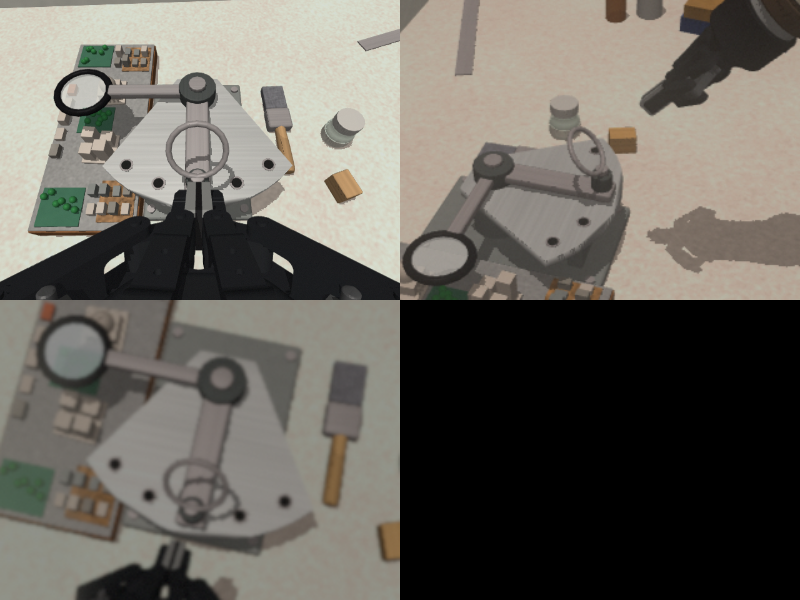

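The wrist view shows the ring opening at about (315,238). The prediction was (316,241), so the pose holds up. Joint 6 is close to its limit, so I'll turn the tool half a turn before hooking.

Emit:
{"api": "drive_tool", "payload": {"rows": [[1, 0, -0.001, 0, 0, 0, -90], [1, 0, -0.001, 0, 0, 0, -90], [1, 0, -0.001, 0, 0, 0, -90], [1, 0, -0.001, 0, 0, 0, -90], [1, 0, -0.001, 0, 0, 0, -90], [1, 0, -0.001, 0, 0, 0, -90], [1, 0, -0.001, 0, 0, 0, -90], [1, 0, -0.001, 0, 0, 0, -90], [1, 0, -0.001, 0, 0, 0, -90], [1, 0, -0.001, 0, 0, 0, -90], [1, 0, -0.001, 0, 0, 0, -90], [1, 0, -0.001, 0, 0, 0, -90], [1, 0, -0.001, 0, 0, 0, -90], [1, 0, -0.001, 0, 0, 0, -90]]}}

```text
clock: 3.18
tcp_pos: [0.501, -0.0352, 0.2313]
tool_rot: [0.261, 0.677, 0.643, 0.246]
contact_force: [-0.2, 0.0, 0.6]
gripper_width: 0.0001
grasp_force: 0.0
```

Emit:
{"api": "drive_tool", "payload": {"rows": [[1, 0, 0, 0, 0, 0, -90], [1, 0, 0, 0, 0, 0, -90], [1, 0, 0, 0, 0, 0, -90], [1, 0, 0, 0, 0, 0, -90], [1, 0, 0, 0, 0, 0, -90], [1, 0, 0, 0, 0, 0, -90], [1, 0, 0, 0, 0, 0, -90], [1, 0, 0, 0, 0, 0, -90], [1, 0, 0, 0, 0, 0, -90], [1, 0, 0, 0, 0, 0, -90], [1, 0, 0, 0, 0, 0, -90], [1, 0, 0, 0, 0, 0, -90], [1, 0, 0, 0, 0, 0, -90], [1, 0, 0, 0, 0, 0, -90]]}}

```text
clock: 4.35
tcp_pos: [0.501, -0.0351, 0.2313]
tool_rot: [0.358, 0.025, 0.933, -0.01]
contact_force: [0.5, 0.9, -0.5]
gripper_width: 0.0001
grasp_force: 0.0
```

```bash
sed -i 's/\[\[ca,0,sa\],\[0,-1,0\],\[sa,0,-ca\]\]/[[-ca,0,sa],[0,1,0],[-sa,0,-ca]]/' h.py; python3 - <<'E'
from h import *
cmd(RC-.03*D);cmd(RC+.022*D);print(robot.observe()["q"])
E
```

```text
[ 0.5475 -0.0384  0.1795] shift [ 0.     -0.0007  0.0697] turn [-0.04  0.02  0.04]
[ 0.5823 -0.0403  0.1409] shift [ 0.     -0.0007  0.1217] turn [-0.04  0.02  0.04]
[-0.07885247 -0.78442695 -0.67429863  0.94770053  0.0157103  -0.01896246]
```

Emit:
{"api": "drive_tool", "payload": {"rows": [[1, 0, -0.001, 0.02, 0, 0, 0], [1, 0, -0.001, 0.045, 0, 0, 0], [1, 0, -0.001, 0.07, 0, 0, 0], [1, 0, -0.001, 0.08, 0, 0, 0], [1, 0, -0.001, 0.09, 0, 0, 0], [1, 0, -0.001, 0.1, 0, 0, 0], [1, 0, -0.001, 0.11, 0, 0, 0], [1, 0, -0.001, 0.12, 0, 0, 0], [1, 0, -0.001, 0.122, 0, 0, 0], [1, 0, -0.001, 0.122, 0, 0, 0]]}}

```text
clock: 5.18
tcp_pos: [0.5825, -0.0404, 0.1399]
tool_rot: [0.358, 0.025, 0.933, -0.01]
contact_force: [-0.4, -0.0, -0.0]
gripper_width: -0.0003
grasp_force: 0.0
```

```bash
python3 - <<'E'
from h import *
import cv2
cmd(RC+.022*D)
for dz in(.012,.02,.03,.036):cmd(RC+.022*D+[0,0,dz])
w=robot.snapshot("wrist");s=robot.snapshot("side")
im=np.hstack([cv2.resize(w["pixels"][100:400,160:460],(400,400)),cv2.resize(s["pixels"][180:320,300:440],(400,400),interpolation=3)])
cv2.imwrite("pics/b.png",im)
E
```

```text
[ 0.5823 -0.0403  0.1409] shift [-0.0004  0.0001 -0.0008] turn [-0.03 -0.04  0.01]
[ 0.5823 -0.0403  0.1529] shift [-0.0085  0.0001 -0.0098] turn [-0.03 -0.04  0.01]
[ 0.5823 -0.0403  0.1609] shift [-0.0138  0.0001 -0.0157] turn [-0.03 -0.04  0.01]
[ 0.5823 -0.0403  0.1709] shift [-0.0205  0.0001 -0.0231] turn [-0.03 -0.04  0.01]
[ 0.5823 -0.0403  0.1769] shift [-0.0245  0.0001 -0.0276] turn [-0.03 -0.04  0.01]
```

View pics/b.png

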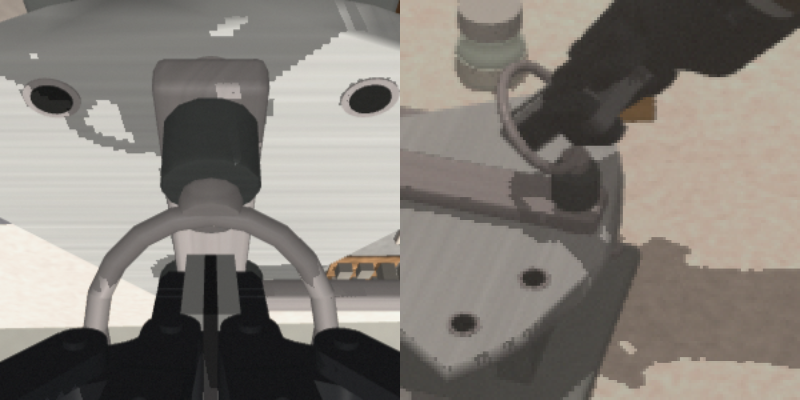

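The fingertip is through the ring and centred on it. Next I'll close the gap towards the top bar.

Emit:
{"api": "drive_tool", "payload": {"rows": [[1, -0.003, 0, 0, 0, 0, 0], [1, -0.006, 0, 0, 0, 0, 0], [1, -0.008, 0, 0, 0, 0, 0], [1, -0.009, 0, 0, 0, 0, 0], [1, -0.009, 0, 0, 0, 0, 0]]}}

```text
clock: 5.7
tcp_pos: [0.5895, -0.0408, 0.1473]
tool_rot: [0.359, 0.025, 0.933, -0.01]
contact_force: [0.7, -0.0, 0.2]
gripper_width: 0.0003
grasp_force: 0.0
```

Emit:
{"api": "drive_tool", "payload": {"rows": [[1, -0.001, 0, 0, 0, 0, 0], [1, -0.002, 0, 0, 0, 0, 0], [1, -0.002, 0, 0, 0, 0, 0]]}}

```text
clock: 5.95
tcp_pos: [0.5908, -0.0409, 0.1481]
tool_rot: [0.358, 0.025, 0.933, -0.01]
contact_force: [-0.5, 0.1, -0.1]
gripper_width: 0.0
grasp_force: 0.0
```

Emit:
{"api": "drive_tool", "payload": {"rows": [[1, -0.001, 0, 0, 0, 0, 0], [1, -0.002, 0, 0, 0, 0, 0], [1, -0.002, 0, 0, 0, 0, 0]]}}

```text
clock: 6.2
tcp_pos: [0.5923, -0.041, 0.1496]
tool_rot: [0.359, 0.025, 0.933, -0.01]
contact_force: [-0.2, -0.5, -0.4]
gripper_width: 0.0005
grasp_force: 0.0
```

Emit:
{"api": "drive_tool", "payload": {"rows": [[1, -0.0007, 0, -0.0007, 0, 0, 0], [1, -0.0013, 0, -0.0015, 0, 0, 0], [1, -0.002, 0, -0.0022, 0, 0, 0], [1, -0.002, 0, -0.0022, 0, 0, 0]]}}

```text
clock: 6.53
tcp_pos: [0.5919, -0.0409, 0.152]
tool_rot: [0.358, 0.025, 0.933, -0.01]
contact_force: [-0.9, 0.0, -1.0]
gripper_width: 0.0003
grasp_force: 0.6
```

Emit:
{"api": "drive_tool", "payload": {"rows": [[1, -0.0007, 0, -0.0007, 0, 0, 0], [1, -0.0013, 0, -0.0015, 0, 0, 0], [1, -0.002, 0, -0.0022, 0, 0, 0], [1, -0.002, 0, -0.0022, 0, 0, 0]]}}

```text
clock: 6.87
tcp_pos: [0.5916, -0.0409, 0.1544]
tool_rot: [0.358, 0.025, 0.933, -0.01]
contact_force: [-2.8, -0.4, -5.3]
gripper_width: -0.0002
grasp_force: 3.0
```

Contact started at about z=0.152, and the force matches the spring. Now lifting by 16 mm.

Emit:
{"api": "drive_tool", "payload": {"rows": [[1, -0.0013, 0, -0.0015, 0, 0, 0], [1, -0.0027, 0, -0.003, 0, 0, 0], [1, -0.004, 0, -0.0045, 0, 0, 0], [1, -0.0053, 0, -0.006, 0, 0, 0], [1, -0.0067, 0, -0.0074, 0, 0, 0], [1, -0.008, 0, -0.0089, 0, 0, 0], [1, -0.0094, 0, -0.0104, 0, 0, 0], [1, -0.0107, 0, -0.0119, 0, 0, 0], [1, -0.0107, 0, -0.0119, 0, 0, 0], [1, -0.0107, 0, -0.0119, 0, 0, 0]]}}

```text
clock: 7.7
tcp_pos: [0.5918, -0.041, 0.1709]
tool_rot: [0.358, 0.025, 0.933, -0.01]
contact_force: [-5.3, -0.7, -6.1]
gripper_width: 0.0004
grasp_force: 4.2
```

```bash
python3 - <<'E'
from h import *
import cv2
o=robot.observe();print(o["contact_force"],o["tcp_pos"],o["q"])
p=o["tcp_pos"];c,s_=np.cos(PV[2]),np.sin(PV[2]);d=p[:2]-PV[:2];loc=np.array([c*d[0]+s_*d[1],-s_*d[0]+c*d[1],p[2]]);print("local",loc)
for k in range(1,9): cmd(loc,-.0436*k)
w=robot.snapshot("wrist");s=robot.snapshot("side")
im=np.hstack([cv2.resize(w["pixels"][100:400,160:460],(400,400)),cv2.resize(s["pixels"][180:320,300:440],(400,400),interpolation=3)])
cv2.imwrite("pics/c.png",im)
E
```

```text
[-5.26928333 -0.67312913 -6.08155496] [ 0.59177715 -0.0409563   0.17089518] [-0.0756834  -0.53128557 -0.66237893  0.70756406  0.01370537 -0.01630578]
local [-9.71590119e-02 -1.29629012e-04  1.70895183e-01]
[ 0.5921 -0.0367  0.1709] shift [-0.0001  0.0042  0.0001] turn [ 1.64 -0.04  1.88]
[ 0.5926 -0.0325  0.1709] shift [-0.0003  0.0085  0.0002] turn [ 3.31 -0.04  3.74]
[ 0.5933 -0.0283  0.1709] shift [-0.0006  0.0127  0.0005] turn [ 4.98 -0.04  5.59]
[ 0.5941 -0.0242  0.1709] shift [-0.0011  0.0169  0.001 ] turn [ 6.65 -0.04  7.45]
[ 0.5952 -0.0201  0.1709] shift [-0.0017  0.021   0.0015] turn [ 8.32 -0.04  9.31]
[ 0.5964 -0.016   0.1709] shift [-0.0024  0.0251  0.0022] turn [ 9.99 -0.04 11.17]
[ 0.5978 -0.012   0.1709] shift [-0.0033  0.0292  0.003 ] turn [11.66 -0.04 13.02]
[ 0.5994 -0.0081  0.1709] shift [-0.0043  0.0332  0.0039] turn [13.33 -0.04 14.88]
```

View pics/c.png

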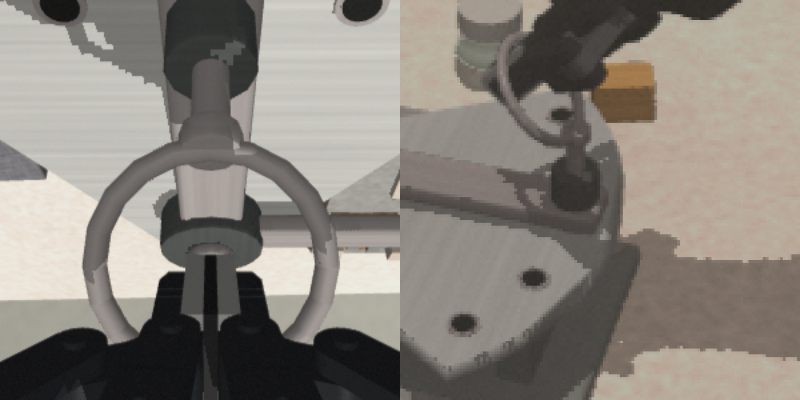

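The ring is up and the pin shaft is visible above the housing. Now swinging most of the way, towards +y.

Emit:
{"api": "drive_tool", "payload": {"rows": [[1, 0, 0.0021, 0, 0.8, 0, 0.95], [1, -0.0001, 0.0042, 0.0001, 1.64, 0, 1.88], [1, -0.0002, 0.0063, 0.0001, 2.5, 0, 2.8], [1, -0.0003, 0.0085, 0.0002, 3.31, 0, 3.74], [1, -0.0004, 0.0106, 0.0003, 4.1, 0, 4.65], [1, -0.0006, 0.0127, 0.0005, 4.98, 0, 5.59], [1, -0.0008, 0.0148, 0.0007, 5.8, 0, 6.5], [1, -0.0011, 0.0169, 0.001, 6.65, 0, 7.45], [1, -0.0014, 0.019, 0.0012, 7.5, 0, 8.4], [1, -0.0017, 0.021, 0.0015, 8.32, 0, 9.31], [1, -0.002, 0.023, 0.0018, 9.15, 0, 10.2], [1, -0.0024, 0.0251, 0.0022, 9.99, 0, 11.17], [1, -0.0028, 0.0272, 0.0026, 10.8, 0, 12.1], [1, -0.0033, 0.0292, 0.003, 11.66, 0, 13.02], [1, -0.0033, 0.0292, 0.003, 11.66, 0, 13.02], [1, -0.0033, 0.0292, 0.003, 11.66, 0, 13.02]]}}

```text
clock: 9.13
tcp_pos: [0.598, -0.0113, 0.1707]
tool_rot: [0.352, 0.166, 0.919, -0.064]
contact_force: [-5.9, 1.8, -7.3]
gripper_width: -0.0002
grasp_force: 4.4
```

```bash
python3 - <<'E'
from h import *
import cv2
o=robot.observe();print(o["contact_force"],o["tcp_pos"],o["q"])
loc=[-.0972,-.0001,.1709]
for k in (-.305,-.32,-.335,-.349,-.36): cmd(loc,k)
t=robot.snapshot("top")
for k in (-.27,-.305,-.349): print((proj(t,pt(PV+[0,0,k],[[0,.16,.102]]))-[210,140])*4)
im=cv2.resize(t["pixels"][140:290,210:390],(720,600),interpolation=3)
cv2.imwrite("pics/d.png",im)
E
```

```text
[-5.88494809  1.79562283 -7.34780323] [ 0.59797465 -0.01131768  0.17067587] [ 0.13126151 -0.45566446 -0.60503856  0.75085634 -0.31938907  0.37743316]
[ 0.5978 -0.012   0.1709] shift [-0.0002 -0.0007 -0.0001] turn [ 0.06 -0.06  0.04]
[ 0.5983 -0.0107  0.1709] shift [-0.0002  0.0007 -0.0001] turn [ 0.63 -0.06  0.67]
[ 0.5988 -0.0093  0.1709] shift [-0.0002  0.0022 -0.0001] turn [ 1.21 -0.06  1.31]
[ 0.5994 -0.008   0.1709] shift [-0.0003  0.0036 -0.0001] turn [ 1.74 -0.06  1.91]
[ 0.5998 -0.0071  0.1709] shift [-0.0003  0.0046 -0.    ] turn [ 2.16 -0.06  2.38]
[[135.64117627 114.03816128]]
[[142.10150958 103.77561837]]
[[150.72437213  91.20602431]]
```

View pics/d.png

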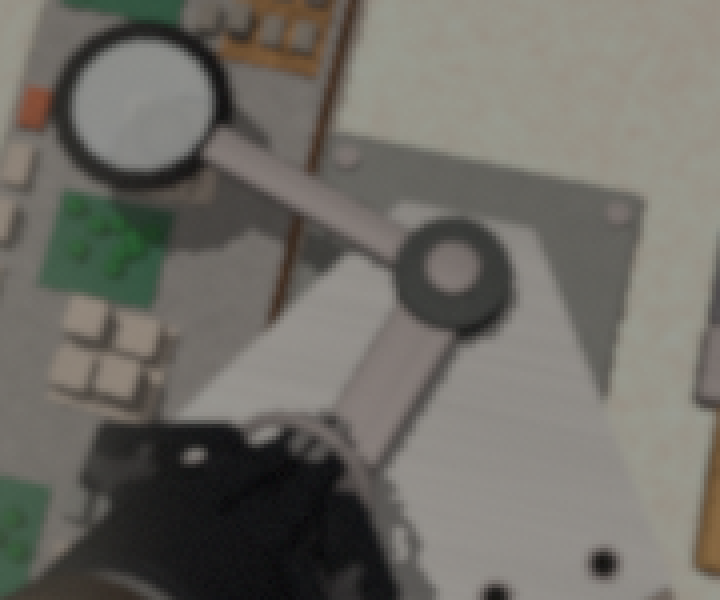

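The lens is at (142,105), which matches an arm angle of about −0.305. I'll go on to −0.349 and then lower; if the spring force stays below z≈0.165, the pin is entering the hole.

Emit:
{"api": "drive_tool", "payload": {"rows": [[1, -0.0002, 0.0007, 0, 0.6, 0, 0.65], [1, -0.0002, 0.0022, 0, 1.2, 0, 1.3], [1, -0.0003, 0.0036, 0, 1.74, 0, 1.91], [1, -0.0003, 0.0036, 0, 1.74, 0, 1.91], [1, -0.0003, 0.0036, 0, 1.74, 0, 1.91]]}}

```text
clock: 9.6
tcp_pos: [0.5993, -0.0081, 0.1707]
tool_rot: [0.35, 0.187, 0.915, -0.072]
contact_force: [-6.7, 1.6, -6.9]
gripper_width: -0.0002
grasp_force: 4.7
```

Emit:
{"api": "drive_tool", "payload": {"rows": [[1, 0.0013, 0, 0.0015, 0, 0, 0], [1, 0.0027, 0, 0.003, 0, 0, 0], [1, 0.004, 0, 0.0045, 0, 0, 0], [1, 0.0053, 0, 0.006, 0, 0, 0], [1, 0.0053, 0, 0.006, 0, 0, 0]]}}

```text
clock: 10.02
tcp_pos: [0.5993, -0.0082, 0.1625]
tool_rot: [0.35, 0.187, 0.915, -0.072]
contact_force: [-6.4, 3.0, -6.2]
gripper_width: 0.0001
grasp_force: 4.5
```

The force is still there at 0.1625, so the pin is entering. Continuing down.

Emit:
{"api": "drive_tool", "payload": {"rows": [[1, 0.0013, 0, 0.0015, 0, 0, 0], [1, 0.0027, 0, 0.003, 0, 0, 0], [1, 0.0027, 0, 0.003, 0, 0, 0]]}}

```text
clock: 10.27
tcp_pos: [0.5994, -0.0082, 0.1586]
tool_rot: [0.351, 0.187, 0.915, -0.072]
contact_force: [-5.6, 2.5, -5.3]
gripper_width: 0.0001
grasp_force: 4.5
```

Emit:
{"api": "drive_tool", "payload": {"rows": [[1, 0.0013, 0, 0.0015, 0, 0, 0], [1, 0.0027, 0, 0.003, 0, 0, 0], [1, 0.0053, 0, 0.006, 0, 0, 0], [1, 0.0053, 0, 0.006, 0, 0, 0]]}}

```text
clock: 10.6
tcp_pos: [0.6002, -0.0084, 0.1517]
tool_rot: [0.352, 0.187, 0.914, -0.072]
contact_force: [-2.7, 1.5, -4.6]
gripper_width: 0.0001
grasp_force: 2.9
```

Emit:
{"api": "drive_tool", "payload": {"rows": [[1, 0.002, 0, 0.001, 0, 0, 0], [1, 0.005, 0, 0.001, 0, 0, 0], [1, 0.009, 0, 0.001, 0, 0, 0], [1, 0.013, 0, 0.001, 0, 0, 0], [1, 0.013, 0, 0, 0, 0, 0], [1, 0.013, 0, 0, 0, 0, 0]]}}

```text
clock: 11.1
tcp_pos: [0.5909, -0.0049, 0.1432]
tool_rot: [0.352, 0.187, 0.914, -0.072]
contact_force: [-0.6, -0.8, 0.0]
gripper_width: 0.0004
grasp_force: 0.0
```

```bash
python3 - <<'E'
from h import *
cmd(RC+.022*D,-.349);print(robot.observe()["contact_force"])
E
```

```text
[ 0.5907 -0.0042  0.1409] shift [0.0019 0.0005 0.0014] turn [-0.02  0.07 -0.06]
[-0.59196224 -0.75693467  0.0092864 ]
```

Contact is gone and the finger sits near the ring's centre, so I'll withdraw along the tool axis.

Emit:
{"api": "drive_tool", "payload": {"rows": [[1, 0.0015, 0.0005, -0.01, 0, 0, 0], [1, 0.0015, 0.0005, -0.02, 0, 0, 0], [1, 0.0015, 0.0005, -0.035, 0, 0, 0], [1, 0.0015, 0.0005, -0.05, 0, 0, 0], [1, 0.0015, 0.0005, -0.08, 0, 0, 0], [1, 0.0015, 0.0005, -0.12, 0, 0, 0], [1, 0.0015, 0.0005, -0.15, 0, 0, 0], [1, 0.0015, 0.0005, -0.15, 0, 0, 0], [1, 0.0015, 0.0005, -0.15, 0, 0, 0]]}}

```text
clock: 11.85
tcp_pos: [0.4976, 0.0363, 0.2564]
tool_rot: [0.353, 0.187, 0.914, -0.071]
contact_force: [-0.5, 0.4, -0.4]
gripper_width: -0.0003
grasp_force: 0.0
```

```bash
python3 - <<'E'
from h import *
import cv2
t=robot.snapshot("top");s=robot.snapshot("side");q=PV+[0,0,-.349]
L=[[0,.16,.102],[-.1214,0,.1572],[-.1027,0,.1794]]
print((proj(t,pt(q,L))-[210,140])*[400/180,400/160]);print((proj(s,pt(q,L))-[160,190])*400/240+[400,0])
im=np.hstack([cv2.resize(t["pixels"][140:300,210:390],(400,400),interpolation=3),cv2.resize(s["pixels"][190:430,160:400],(400,400),interpolation=3)])
cv2.imwrite("pics/e.png",im);print(robot.observe()["contact_force"])
E
```

```text
[[ 83.7357623   57.00376519]
 [161.68956767 301.13526094]
 [174.41661085 269.50575525]]
[[466.09404356 172.05327818]
 [693.6773637   79.19018751]
 [675.77230541  50.56391802]]
[ 0.60653793  0.24496128 -0.58871678]
```

View pics/e.png

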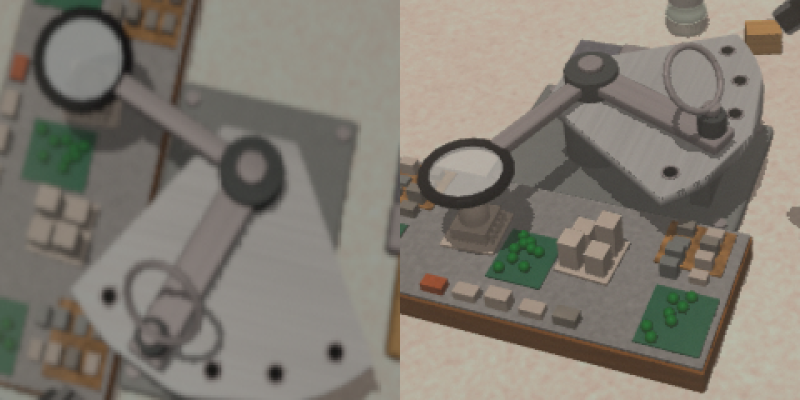

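In the final view the lens is at (83,59) from the top and (466,173) from the side, each within 2 px of the predicted pose. The ring centre at (693,79) matches the pin at its home height, over the domed building. Handing in.

```bash
python3 -c "
from station import robot
print(robot.finish_job())"
```

```text
the job is handed in; nothing more can be done
None
```

The magnifier arm is swung one hole away from the robot, with the lens over the domed building, the pin home in the next hole and the gripper clear; the job is handed in, though the hand-in gave no verdict.

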